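Run the bored runner round the bent rail to its end stop

ROBOT

A 6-joint arm with a two-finger parallel gripper is mounted at the origin on a cart in front of the work surface, level with it; the furniture and walls round the work are solid. World frame = base frame: x ahead of the robot, y to its left, z up, the work surface at z = 0. Lengths are in m, angles in rad, forces in N, time in s.
With the tool pointing down it reaches from about 0.4 to 0.825 m from the base axis. Payload 7 kg.
Tool frame: the origin (TCP) lies at the very end of the fingers, on their centre line; the grasp point (between the pads) lies arm.hold_point_z behind it (arm.hold_point_z is the distance from the TCP to the grasp point, in m); z points along the fingers, y is the line along which they close (so a half turn about z gives the same grasp; the last joint's range is limited). The gripper opens to 88 mm and grips with 3 to 60 N. Pads are 19 mm wide; open, the fingers measure 130 mm over their backs; the gripper's body (78 mm by 193 mm) begins 47 mm behind the grasp point.
Start: joints at [1.449, 0.359, 0.012, 0, -1.224, -0.288], TCP at [0.269, 0.619, 0.227] pointing down, gripper open.
Joint ranges: [-3.07, 3.07], [-1.43, 2.12], [-1.02, 1.25], [-3.03, 1.67], [-3.05, -0], [-3.03, 3.03]. Speed limits (rad/s): [2.39, 2.39, 3.01, 3.14, 3.14, 3.14].

INTERFACE

Orientations are given as [roll, pitch, yaw] about the fixed x, y, z axes, in that order (R = Rz(yaw) Ry(pitch) Rx(roll)).
In Python, from station import arm gives the robot as it stands.
- The arm moves only by the shell command python3 -m creep [FORCE], which reads ROWS from standard input. ROWS is a JSON object whose key "ticks" holds a list of rows, 1 to 20 of them, each of 5 numbers: the finger opening in m, then dx, dy, dz in fractions of the full range, 1 being 1 m, then a turn about the tool's z in fractions of the full range, 1 being pi rad; each row is the pose to reach, as a shift and turn from the pose commanded when the command began, along the tool's axes at that moment; what a row does not reach only later rows make up. A row lasts 1/12 s, in which the tool goes at most 0.0417 m and 0.125 rad, less where a joint would pass 70% of its speed; a pose out of reach is approached as far as the arm can. The fingers move at their own pace and stop on an object; FORCE is the grip in N (left out, the last holds). Time passes only in rows, so rows that do not move let the fingers close. It prints the time, the measured TCP pose, the force, the opening and the grip force at its end. A shift or turn number past 1, either way, is cut back to 1. Input that does not fit is refused with a message, and nothing moves.
- arm.get_state(): the state, without advancing time (a new reading comes with each control period).
- arm.grab_frame(name): name is "scene" or "top" or "wrist"; returns the picture (400x640x3 uint8, red, green, blue); there is no depth.
- arm.camera_params(name): a dict with "fx", "fy", "cx", "cy" (pixels), "T" (4x4, takes a point from camera to world coordinates); the wrist camera has in their place "hand_eye" (4x4, takes a point from camera to tool coordinates, whose origin is the TCP and whose axes are the flange's). Camera axes: x right, y down, z forward; pixel columns grow to the right and rows downward; lengths in m; the calibration is good to about 2 mm. A picture is of the moment at which its call begins: read the wrist's pose just before it. camera_params takes no time and is no camera call.
- arm.job_done(): hands the job in; it is judged then, once.
The state is a dict: "t": time; "q": joint angles; "qd": joint speeds; "joint_efforts": joint torques, N m; "eef_pos": TCP position; "ee_rot": TCP orientation; "force": force on the tool from outside, world axes, zero at the start; "moment": the same for the moment, N m; "width": finger opening in m; "gripper_force": force on a finger pad.
Only numpy, scipy, OpenCV 4.12 (cv2) and the standard library are available. Lean on these libraries where they do the work, as an engineer would, in place of code of your own. Each camera call takes 0.05 s, during which the arm holds its last target. There are 200 camera calls.

TASK

Pick up the bored runner, thread it onto the free end of the bent rail on the bench stand and slide it round the bend, turning it with the bend so that it never binds. Push it home against the end stop collar, hold a firm but gentle push of about 9 N there for a second, then let go and leave it sitting upright against the collar. Go by feel, since the rail sits a little crooked in its clamp: never force the runner against rail or stop harder than 15 N, and leave the other things on the bench alone.

Things in the scene. Friction and masses are not known exactly. Their poses are not given: they have to be found in the camera images.
- runner: loose rail runner, 36 long x 32 wide x 69 mm high, about 0.28 kg (0.21 to 0.36): dark foot 36 x 32 x 10 mm, a sleeve of 30 mm outside diameter with a 15 mm bore right through it, an upright grip fin on top. Origin: centre of the underside; x along the bore and fin, y across the fin (close the fingers along y), z up. Both ends alike. Foot-heavy, so it hangs upright on the rail
- bore (a point): middle of the runner's 36 mm long bore, 24 mm above its underside, runner's axes. The bore slides easily on the rail (friction about 0.2) with 1.5 mm play all round on the straight, about 0.8 mm to either side in the bend
- fin (a point): middle of the part of the runner's grip fin to take, 56 mm above its underside; the fin is 12 mm thick, 30 mm long and stands from 39 to 69 mm above the underside
- rail_stand: fixed bench stand: foot plate 90 x 90 x 10 mm, clamp post 40 (x) x 44 (y) x 118 mm (123 with screw heads), and a bent polished 12 mm round rod, the rail, its centre line level at 100 mm height. Origin: post's axis at bench level. The rail is clamped hand-set, stiffly, swung about the upright line through end_stop's origin by an unknown angle of up to 0.07 rad either way that no listed pose shows
- rail_nose (a point): free end of the rail if unswung: (-198.2, -126.8, 100) mm in the stand's frame and axes; the real one lies up to 15 mm away along the swing: look or feel for it. From here to (-196.2, -121.2) mm the nose is a blunt cone from 9 to 12 mm diameter
- lead_mid (a point): middle of the rail's straight free part if unswung: (-188.5, -100.1, 100) mm in the stand's frame and axes. This part runs from (-196.2, -121.2) mm 45 mm along (0.342, 0.940) to (-180.8, -79.0) mm, where the bend begins
- bend_mid (a point): middle of the rail's bend if unswung: (-136.8, -21.7, 100) mm in the stand's frame and axes. The bend is an arc of 70 degrees, centre-line radius 120 mm about (-68, -120) mm, from (-180.8, -79.0) to (-68, 0) mm; from there the rail runs straight along y = 0 to the end stop and post
- seat (a point): where the middle of the bore is when the runner is home against the end stop: (-50, 0, 100) mm in the stand's frame and axes. A runner left hanging there lies 1.5 mm lower
- end_stop: fixed collar round the rail in front of the post, 28 mm diameter, 13 mm long, rigid. Origin: on the rail's axis in the face that the runner's end meets, at (-32, 0, 100) mm in the stand's frame and axes. The rail's swing turns about the upright line through this point
- rivet_tin: bystander: small round grey tin, 68 x 81 x 46 mm, origin at the centre of its underside
- thread_lock: bystander: small upright red bottle with a white nozzle, 26 x 36 x 104 mm, origin at the centre of its underside
- descender_plate: bystander: flat blue descender plate with a red dial, 84 x 108 x 13 mm, lying flat, origin at the centre of its underside
Mind the look-alikes: they are no part of the job. There is more than one size of the runner; the one meant has the size given above.

How it is judged:
By the outcome, as a careful person would: the job done as asked, in the order asked, and still so for the second after the job is handed in, with the robot touching nothing.
It also fails if it takes over 72 s, if anything falls off the work surface, if the arm or the gripper's body presses on something with over 40 N, if the wrist force passes 120 N, or if a joint passes its speed limit or range.

## Working session

There is one attempt and no reset: what is moved stays moved. The work goes in short steps, Python scripts to look and compute and a shell command to move; the robot and the scene stay as the last step left them, time stands still between calls to the robot, and variables do not carry over. Pictures are saved under pics/ and viewed, at most 10 in all, crops included, and the job is handed in when it is done.

```bash
mkdir -p pics; ls
python3 - <<'E'
from station import arm
import cv2,numpy as np
np.set_printoptions(precision=4,suppress=True)
for n in ("scene","top"):
    im=arm.grab_frame(n); cv2.imwrite(f"pics/{n}0.png",im[:,:,::-1]); 
    p=arm.camera_params(n); print(n,p)
print(arm.camera_params("wrist"),arm.hold_point_z,arm.get_state())
E
```

```text
pics
scene {'fx': 443.9253390415959, 'fy': 443.9253390415959, 'cx': 320.50985719816447, 'cy': 195.1722993775703, 'T': array([[ 0.6717, -0.2903,  0.6816, -0.2824],
       [-0.7407, -0.2797,  0.6108, -0.7144],
       [ 0.0133, -0.9152, -0.4029,  0.5852],
       [ 0.    ,  0.    ,  0.    ,  1.    ]])}
top {'fx': 380.9323737309803, 'fy': 380.9323737309803, 'cx': 319.61205134152755, 'cy': 214.14394340379258, 'T': array([[ 0.0303, -0.9753,  0.2189,  0.3409],
       [-0.9995, -0.0309,  0.0007,  0.0149],
       [ 0.0061, -0.2188, -0.9758,  0.9972],
       [ 0.    ,  0.    ,  0.    ,  1.    ]])}
{'fx': 314.866016131942, 'fy': 314.866016131942, 'cx': 319.608414042782, 'cy': 197.57794459206536, 'hand_eye': array([[-0.0007, -0.9676, -0.2524,  0.0684],
       [ 1.    , -0.0007,  0.    , -0.0004],
       [-0.0002, -0.2524,  0.9676, -0.1594],
       [ 0.    ,  0.    ,  0.    ,  1.    ]])} 0.0188 {'t': 0.1, 'q': array([ 1.449 ,  0.3593,  0.0112, -0.0003, -1.2241, -0.2881]), 'qd': array([-0.0008, -0.0003,  0.0019,  0.0015, -0.0005,  0.0008]), 'joint_efforts': array([ -0.0017, -58.4166,  29.375 ,   7.0156,   0.0101,  -0.0001]), 'eef_pos': array([0.2688, 0.6187, 0.2257]), 'ee_rot': array([ 3.1401, -0.0001, -0.41  ]), 'force': array([0.4325, 0.6887, 0.3924]), 'moment': array([0.0054, 0.0281, 0.0271]), 'gripper_force': 0.0, 'width': 0.08762507310251966}
```

View pics/top0.png

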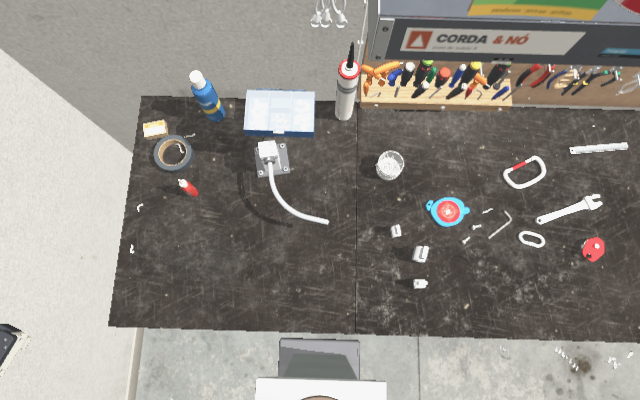

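View pics/scene0.png

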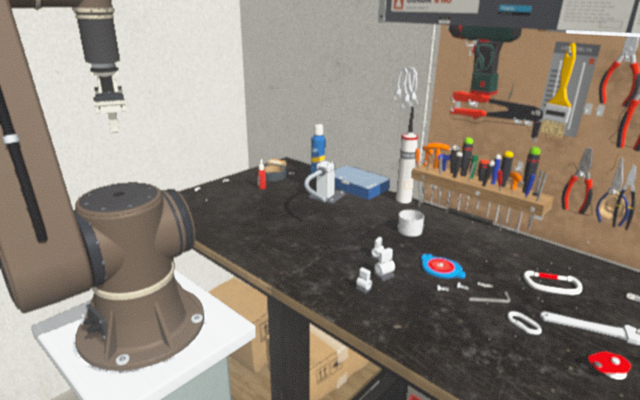

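The top view shows the stand at (270,155), with the rail running to its nose at (327,222). Three runner-like parts sit at (396,230), (421,254) and (420,284). I'll enlarge both areas next.

```bash
cat > h.py <<'E'
from station import arm
import cv2,numpy as np
np.set_printoptions(precision=4,suppress=True)
def ray(n,u,v,z):
    p=arm.camera_params(n);T=p["T"]
    d=T[:3,:3]@np.array([(u-p["cx"])/p["fx"],(v-p["cy"])/p["fy"],1]);o=T[:3,3]
    return o+d*(z-o[2])/d[2]
def proj(n,X):
    p=arm.camera_params(n);T=p["T"];c=T[:3,:3].T@(np.array(X)-T[:3,3])
    return np.array([p["fx"]*c[0]/c[2]+p["cx"],p["fy"]*c[1]/c[2]+p["cy"]])
E
python3 - <<'E'
from h import *
t=cv2.imread("pics/top0.png");s=cv2.imread("pics/scene0.png")
R=lambda a:cv2.resize(a,(400,400*a.shape[0]//a.shape[1]),interpolation=cv2.INTER_CUBIC)
a=R(t[215:295,380:440]);b=R(s[230:300,350:410]);c=R(t[130:235,250:340])
a=a[:,:];H=580
c1=R(t[135:195,250:300]);c2=R(t[195:235,290:340])
P=lambda a:cv2.copyMakeBorder(a,0,max(0,H-a.shape[0]),0,0,cv2.BORDER_CONSTANT)[:H]
cv2.imwrite("pics/c1.png",np.hstack([P(a),P(b)])); 
for u,v in [(396,232),(421,256),(420,286),(272,160),(327,222)]: print(ray("top",u,v,0.0),ray("top",u,v,0.1))
cv2.imwrite("pics/c2.png",np.hstack([P(c1),P(c2)]))
E
```

```text
[ 0.5224 -0.1888  0.    ] [ 0.5042 -0.1684  0.1   ]
[ 0.4606 -0.2535  0.    ] [ 0.4486 -0.2266  0.1   ]
[ 0.383  -0.2488  0.    ] [ 0.3788 -0.2223  0.1   ]
[0.714  0.1521 0.    ] [0.6766 0.1383 0.1   ]
[ 0.5437 -0.0047  0.    ] [ 0.5234 -0.0028  0.1   ]
```

View pics/c1.png

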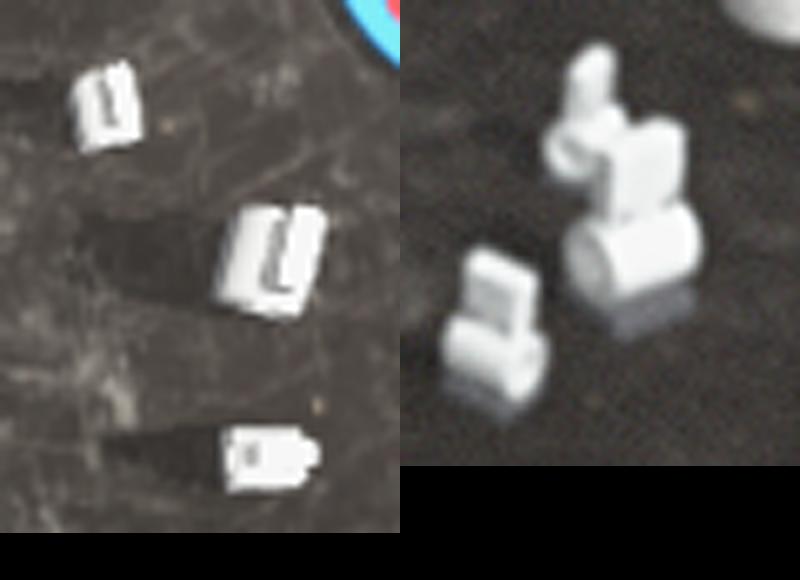

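View pics/c2.png

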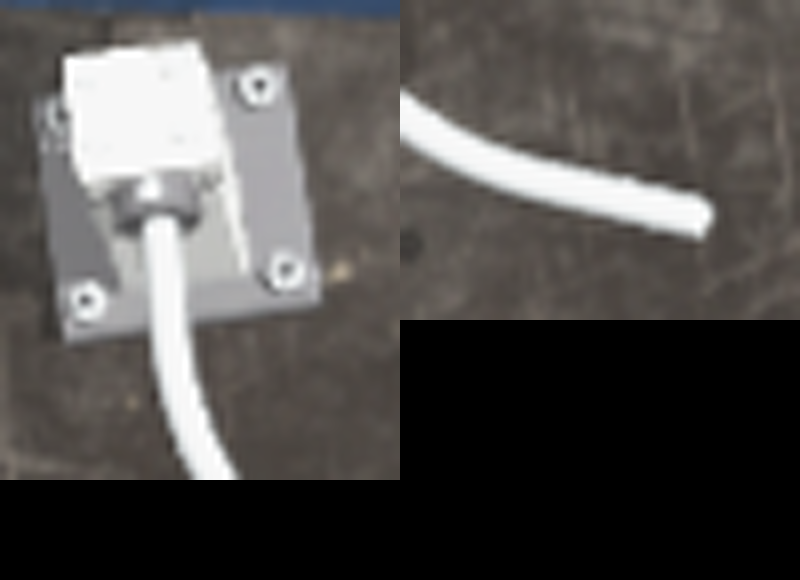

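Run:
```python
from h import *
# stand from foot plate screws (top of plate z~.01)
S=np.array([(260,85),(60,118),(285,268),(88,300)])/8+[250,135]
W=np.array([ray("top",u,v,.012) for u,v in S]);print(W,W.mean(0))
d=(W[0]+W[1]-W[2]-W[3]);d2=(W[1]+W[3]-W[0]-W[2]);print("yaw",np.arctan2(d[1],d[0]),np.arctan2(d2[1],d2[0])-np.pi/2)
# post top corners z~.118
C=np.array([(63,58),(198,42),(222,178),(92,188)])/8+[250,135]
W=np.array([ray("top",u,v,.118) for u,v in C]);print(W,W.mean(0))
# rail points at z=.1
for u,v in [(711,215),(703,238),(705,198),(600,180)]: print("rail",ray("top",290+(u-400)/8,195+v/8,.1))
# runners
for n,(fx,fy) in dict(back=(112,95),big=(290,255),left=(260,455)).items():
    u,v=380+fx/6.667,215+fy/6.667
    for h in (.055,.069,.085):
        X=ray("top",u,v,h);b=X.copy();b[2]=0
        print(n,h,X[:2],"scene top",proj("scene",X),"crop",(proj("scene",X)-[350,230])*6.667+[400,0],"base",(proj("scene",b)-[350,230])*6.667+[400,0])
```

```text
[[0.7524 0.1239 0.012 ]
 [0.738  0.192  0.012 ]
 [0.6863 0.112  0.012 ]
 [0.6727 0.1782 0.012 ]] [0.7123 0.1515 0.012 ]
yaw 0.1933279564192486 0.20520346102163511
[[0.715  0.1733 0.118 ]
 [0.7217 0.132  0.118 ]
 [0.6774 0.1222 0.118 ]
 [0.6729 0.1617 0.118 ]] [0.6967 0.1473 0.118 ]
rail [ 0.5238 -0.0073  0.1   ]
rail [ 0.5167 -0.005   0.1   ]
rail [ 0.529  -0.0053  0.1   ]
rail [0.5335 0.0264 0.1   ]
back 0.055 [ 0.5195 -0.1797] scene top [375.8347 237.1893] crop [572.2402  47.9309] base [562.9177 176.6672]
back 0.069 [ 0.5168 -0.1768] scene top [374.5909 232.1335] crop [563.9472  14.224 ] base [552.4592 176.5809]
back 0.085 [ 0.5138 -0.1735] scene top [373.1532 226.29  ] crop [554.3622 -24.7346] base [540.5057 176.4821]
big 0.055 [ 0.461  -0.2451] scene top [384.282  256.0761] crop [628.5582 173.8496] base [617.2999 309.8628]
big 0.069 [ 0.4592 -0.2413] scene top [382.8523 250.4265] crop [619.0266 136.1833] base [605.1753 307.6449]
big 0.085 [ 0.4572 -0.2368] scene top [381.2027 243.9073] crop [608.0281  92.7202] base [591.3516 305.1163]
left 0.055 [ 0.3872 -0.232 ] scene top [359.7953 266.9028] crop [465.3053 246.0307] base [457.2306 386.2446]
left 0.069 [ 0.3866 -0.2283] scene top [358.5704 260.8905] crop [457.1391 205.947 ] base [447.2568 382.6636]
left 0.085 [ 0.3858 -0.2241] scene top [357.1585 253.9598] crop [447.7254 159.74  ] base [435.9019 378.5867]
```

The middle-right runner at (421,254) in the top view fits the 69 mm height. The other two are about 55 mm, so they are the look-alikes. I'll move above the target for a close wrist view.

```bash
echo '{"ticks":[[0.088, 0.38, 0.29, 0, 0], [0.088, 0.38, 0.29, 0, 0], [0.088, 0.38, 0.29, 0, 0], [0.088, 0.38, 0.29, 0, 0], [0.088, 0.38, 0.29, 0, 0], [0.088, 0.38, 0.29, 0, 0], [0.088, 0.38, 0.29, 0, 0], [0.088, 0.38, 0.29, 0, 0], [0.088, 0.38, 0.29, 0, 0], [0.088, 0.38, 0.29, 0, 0], [0.088, 0.52, 0.71, 0, 0], [0.088, 0.52, 0.71, 0, 0], [0.088, 0.52, 0.71, 0, 0], [0.088, 0.52, 0.71, 0, 0], [0.088, 0.52, 0.71, 0, 0], [0.088, 0.52, 0.71, 0, 0], [0.088, 0.52, 0.71, 0, 0], [0.088, 0.52, 0.71, 0, 0], [0.088, 0.52, 0.71, 0, 0], [0.088, 0.52, 0.71, 0, 0]]}' | python3 -m creep
echo '{"ticks":[[0.088, 0, 0, 0, 0], [0.088, 0, 0, 0, 0], [0.088, 0, 0, 0, 0]]}' | python3 -m creep
cat >> h.py <<'E'
from scipy.spatial.transform import Rotation as Ro
def snap(f=None):
    s=arm.get_state();im=arm.grab_frame("wrist")
    if f: cv2.imwrite(f,im[:,:,::-1])
    p=arm.camera_params("wrist");B=np.eye(4);B[:3,:3]=Ro.from_euler("xyz",s["ee_rot"]).as_matrix();B[:3,3]=s["eef_pos"]
    return im,s,B@p["hand_eye"]
def wray(T,u,v,z):
    p=arm.camera_params("wrist");d=T[:3,:3]@np.array([(u-p["cx"])/p["fx"],(v-p["cy"])/p["fy"],1]);o=T[:3,3]
    return o+d*(z-o[2])/d[2]
E
python3 - <<'E'
from h import *
im,s,T=snap("pics/w1.png");np.save("T1.npy",T);print(s)
E
```

```text
t: 1.77
eef_pos: [0.4637, -0.1633, 0.2267]
ee_rot: [-3.141, -0.0, -0.41]
force: [0.6, 0.8, -0.6]
width: 0.0876
gripper_force: 0.0
t: 2.02
eef_pos: [0.464, -0.1616, 0.2262]
ee_rot: [3.142, 0.001, -0.411]
force: [0.5, -0.3, -1.1]
width: 0.0876
gripper_force: 0.0
{'t': 2.0167, 'q': array([ 0.0657,  0.0536, -0.3811, -0.0003, -1.1368,  1.0938]), 'qd': array([ 0.0399, -0.008 , -0.0019, -0.    , -0.0006, -0.0006]), 'joint_efforts': array([ -1.2906, -32.5057,  28.4031,   6.731 ,   0.0716,   0.0585]), 'eef_pos': array([ 0.464 , -0.1616,  0.2262]), 'ee_rot': array([ 3.1415,  0.0007, -0.4114]), 'force': array([ 0.5322, -0.2708, -1.0547]), 'moment': array([ 0.005 , -0.0538, -0.0265]), 'gripper_force': 0.0, 'width': 0.08764993512993863}
```

View pics/w1.png

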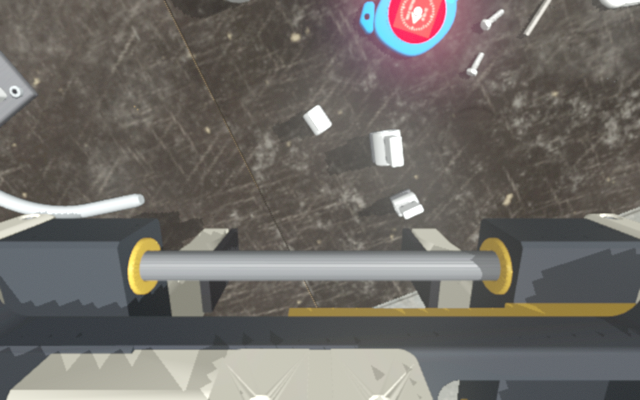

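The wrist view shows the target at (388,148), the look-alikes at (317,120) and (407,204), and the rail nose at (143,200). I'll measure the fin and rail from this frame.

Run:
```python
from h import *
im=cv2.imread("pics/w1.png");T=np.load("T1.npy")
a=cv2.resize(im[123:178,360:415],(550,550),interpolation=cv2.INTER_CUBIC)
cv2.imwrite("pics/c3.png",a)
g=im.min(2); m=(g[150:225,0:160]>150).astype(np.uint8)
m[60:,:]=0
for c in range(0,150,12):
    r=np.flatnonzero(m[:,c]);
    if len(r): print(c,150+r.min(),150+r.max(),len(r),wray(T,c,150+(r.min()+r.max())/2,.1)[:2])
c=np.flatnonzero(m[35:60].any(0));print("nose col",c.max())
print(wray(T,395.5,150,.069))
```

```text
0 191 205 15 [0.5782 0.116 ]
12 196 209 14 [0.5701 0.1084]
24 200 209 10 [0.564  0.0993]
36 203 209 7 [0.5582 0.0898]
48 205 209 5 [0.5529 0.08  ]
60 206 209 4 [0.5479 0.0699]
72 206 209 4 [0.5434 0.0596]
84 204 209 6 [0.5397 0.0486]
96 202 209 8 [0.536  0.0377]
108 199 209 11 [0.5327 0.0265]
120 197 209 13 [0.529  0.0156]
132 194 207 14 [0.5265 0.0039]
nose col 143
[ 0.4657 -0.2447  0.069 ]
```

View pics/c3.png

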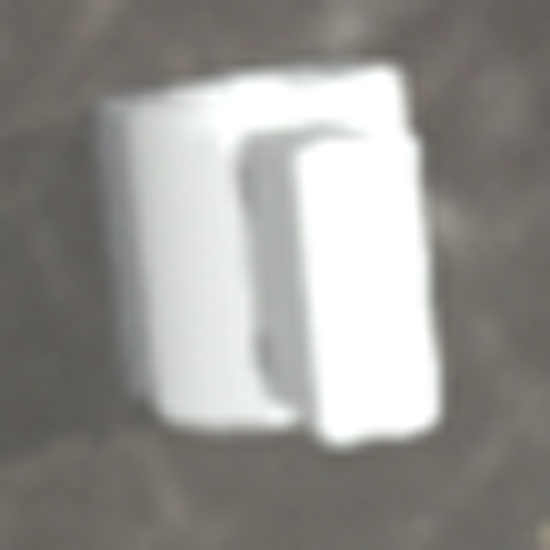

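The crop shows the fin's top face with corners at (300,140), (415,138), (440,430) and (322,445).

Run:
```python
from h import *
T=np.load("T1.npy");s=arm.get_state()
C=np.array([(300,140),(415,138),(440,430),(322,445)])/10-.45+[360,123]
W=np.array([wray(T,u,v,.069) for u,v in C])[:,:2]
print(W,np.linalg.norm(W-np.roll(W,-1,0),axis=1))
c=W.mean(0);d=W[0]+W[1]-W[2]-W[3];a=np.arctan2(d[1],d[0]);print("c",c,"ang",a)
y=s["ee_rot"][2];D=np.append(c,.056-arm.hold_point_z)-s["eef_pos"]
R=Ro.from_euler("xyz",[np.pi,0,y]).as_matrix();print(s["eef_pos"],"tool",R.T@D,"turn",y-a)
```

```text
[[ 0.4805 -0.2439]
 [ 0.4762 -0.2544]
 [ 0.4478 -0.2468]
 [ 0.4511 -0.2353]] [0.0114 0.0294 0.012  0.0307]
c [ 0.4639 -0.2451] ang -0.2722529460017082
[ 0.4643 -0.1609  0.2263] tool [0.0332 0.0774 0.1891] turn -0.13750165752495197
```

The rows are not in the units I measure in: turns go in shares of pi rad. I convert before sending: -0.137 rad / 3.1416 = -0.0436.

```bash
echo '{"ticks":[[0.05, 0.033, 0.077, 0.03, -0.0436], [0.05, 0.033, 0.077, 0.03, -0.0436], [0.05, 0.033, 0.077, 0.03, -0.0436], [0.05, 0.033, 0.077, 0.07, -0.0436], [0.05, 0.033, 0.077, 0.11, -0.0436], [0.05, 0.033, 0.077, 0.145, -0.0436], [0.05, 0.033, 0.077, 0.17, -0.0436], [0.05, 0.033, 0.077, 0.185, -0.0436], [0.05, 0.033, 0.077, 0.185, -0.0436], [0.05, 0.033, 0.077, 0.185, -0.0436], [0.05, 0.033, 0.077, 0.185, -0.0436]]}' | python3 -m creep
python3 - <<'E'
from h import *
s=arm.get_state();print(s['q'],s['force'],s['moment'])
E
```

```text
t: 2.98
eef_pos: [0.4653, -0.2444, 0.0427]
ee_rot: [3.142, -0.002, -0.271]
force: [0.2, 0.3, 1.1]
width: 0.0501
gripper_force: 0.0
[-0.1099  0.3129 -0.5442  0.0004 -0.7121  1.4094] [0.156  0.2589 1.1063] [-0.0226 -0.0318 -0.036 ]
```

```bash
echo '{"ticks":[[0.008, 0, 0, 0, 0], [0.008, 0, 0, 0, 0], [0.008, 0, 0, 0, 0], [0.008, 0, 0, 0, 0], [0.008, 0, 0, 0, 0], [0.008, 0, 0, 0, 0], [0.008, 0, 0, 0, 0]]}' | python3 -m creep 40
echo '{"ticks":[[0.008, 0, 0, -0.02, 0], [0.008, 0, 0, -0.06, 0], [0.008, 0, 0, -0.1, 0], [0.008, 0, 0, -0.12, 0], [0.008, 0, 0, -0.12, 0], [0.008, 0, 0, -0.12, 0], [0.008, 0, 0, -0.12, 0]]}' | python3 -m creep
python3 - <<'E'
from h import *
s=arm.get_state();print(s['q'],s['force'],s['moment'])
E
```

```text
t: 3.57
eef_pos: [0.464, -0.2452, 0.0417]
ee_rot: [-3.142, -0.0, -0.273]
force: [0.3, 0.7, 1.8]
width: 0.0116
gripper_force: 40.0
t: 4.15
eef_pos: [0.4628, -0.2447, 0.1601]
ee_rot: [-3.141, 0.002, -0.273]
force: [-0.2, -0.1, -4.2]
width: 0.0116
gripper_force: 40.0
[-0.1119  0.1672 -0.4117 -0.001  -0.9941  1.4098] [-0.2279 -0.1344 -4.1701] [ 0.0165  0.0523 -0.0398]
```

```bash
echo '{"ticks":[[0.008, -0.087, -0.261, 0, 0], [0.008, -0.087, -0.261, 0, 0], [0.008, -0.087, -0.261, 0, 0], [0.008, -0.087, -0.261, 0, 0], [0.008, -0.087, -0.261, 0, 0], [0.008, -0.087, -0.261, 0, 0], [0.008, -0.087, -0.261, 0, 0], [0.008, -0.087, -0.261, 0, 0], [0.008, -0.087, -0.261, 0, 0], [0.008, -0.087, -0.261, 0, 0], [0.008, -0.087, -0.261, 0, 0], [0.008, -0.087, -0.261, 0, 0], [0.008, -0.087, -0.261, 0, 0]]}' | python3 -m creep
python3 - <<'E'
from h import *
im,s,T=snap("pics/w2.png");np.save("T2.npy",T);print(s['eef_pos'],s['qd'],s['force'])
E
```

```text
t: 5.23
eef_pos: [0.4504, 0.0287, 0.1612]
ee_rot: [3.141, 0.001, -0.275]
force: [0.6, -1.0, -4.0]
width: 0.012
gripper_force: 40.0
[0.4504 0.0287 0.1612] [ 0.0021 -0.004   0.0036 -0.0001 -0.0016  0.0011] [ 0.6441 -1.035  -3.9696]
```

View pics/w2.png

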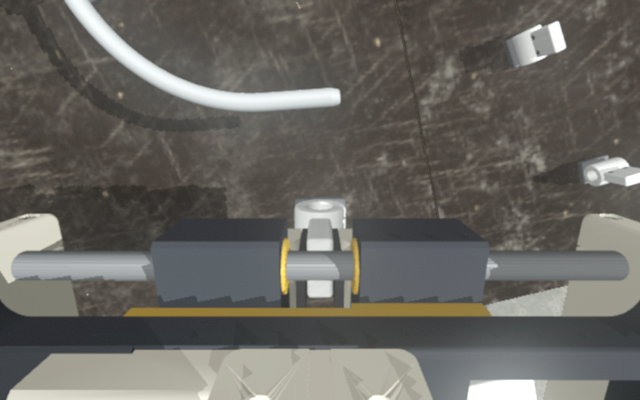

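The rail is fully visible from (75,0) round to its nose at (340,97), and the held runner's bore end is at about (320,206). I'll fit the known centre line to the mask points.

Run:
```python
from h import *
from scipy.optimize import least_squares
im=cv2.imread("pics/w2.png");T=np.load("T2.npy")
g=im.min(2);m=(g[:135,:400]>135).astype(np.uint8)
n,l,st,_=cv2.connectedComponentsWithStats(m);k=1+np.argmax(st[1:,4]);m=(l==k).astype(np.uint8)
print(st[k])
# centre line via distance-transform ridge
dt=cv2.distanceTransform(m,cv2.DIST_L2,5)
P=[]
for c in range(180,339,3):
    r=np.flatnonzero(m[:,c]);P.append((c,(r.min()+r.max())/2))
for r in range(8,70,4):
    c=np.flatnonzero(m[r,:180]); 
    # perpendicular-ish: use max of dt
    P.append((np.argmax(dt[r,:180]),r))
P=np.array(P,float);W=np.array([wray(T,u,v,.1)[:2] for u,v in P])
print(P[:50:8],W[:50:8])
def dist(Q): # stand-unswung frame -> signed distance to centreline
    a=np.array([-.1808,-.0790]);t=np.array([.342,.940]);nn=np.array([.940,-.342])
    s=(Q-a)@t;d1=(Q-a)@nn;R=Q-[-.068,-.12]
    d2=.12-np.hypot(*R.T); d3=-Q[:,1]
    return np.where(s<0,d1,np.where(Q[:,0]<-.068,d2,d3))
tipu=(341,97);tip=wray(T,*tipu,.1)[:2]
def f(x):
    c,s=np.cos(x[2]),np.sin(x[2]);R=np.array([[c,-s],[s,c]])
    tq=(tip-x[:2])@R;e=(tq-[-.1982,-.1268])@[.342,.940]
    return np.append(dist((W-x[:2])@R),3*e)
r=least_squares(f,[.6967,.1473,.15],loss="soft_l1",f_scale=.001);x=r.x;np.save("fit.npy",x)
print("fit",x,"rms",np.sqrt(np.mean(r.fun**2)),"max",abs(r.fun).max(),"tip",tip)
c,s=np.cos(x[2]),np.sin(x[2]);R=np.array([[c,-s],[s,c]])
for nme,p in dict(nose=(-.1982,-.1268),lead0=(-.1962,-.1212),bend=(-.1808,-.079),mid=(-.1368,-.0217),bend1=(-.068,0),seat=(-.05,0),stop=(-.032,0)).items(): print(nme,R@p+x[:2])
# bore end check
e=arm.get_state();Rt=Ro.from_euler("xyz",e["ee_rot"]).as_matrix()
X=e["eef_pos"]+Rt@[.018,0,.0175];c=np.linalg.inv(T)@np.append(X,1);p=arm.camera_params("wrist");print("pred bore end px",p["fx"]*c[0]/c[2]+p["cx"],p["fy"]*c[1]/c[2]+p["cy"])
b=cv2.resize(im[185:235,290:350],(600,500),interpolation=cv2.INTER_CUBIC);cv2.imwrite("pics/c4.png",b)
```

```text
[  65    0  276  112 5630]
[[180.   87.5]
 [204.   95. ]
 [228.  100. ]
 [252.  102. ]
 [276.  100. ]
 [300.   98.5]
 [324.   97. ]] [[0.5587 0.0947]
 [0.55   0.081 ]
 [0.5426 0.0667]
 [0.537  0.0517]
 [0.5339 0.0358]
 [0.5304 0.02  ]
 [0.527  0.0043]]
fit [0.7013 0.1494 0.1565] rms 0.00028833330591051897 max 0.0006788121350206246 tip [ 0.5239 -0.0066]
nose [ 0.5253 -0.0067]
lead0 [ 0.5264 -0.0009]
bend [0.5351 0.0432]
mid [0.5696 0.1067]
bend1 [0.6342 0.1388]
seat [0.652  0.1416]
stop [0.6697 0.1444]
pred bore end px 319.86009016213166 204.63147668204093
```

View pics/c4.png

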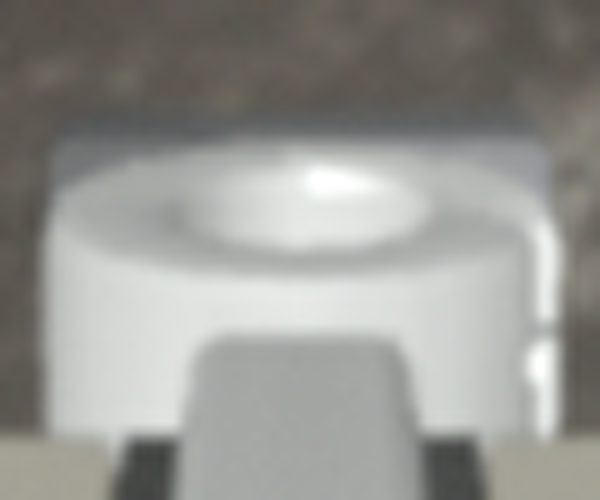

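The bore end sits within 1 px of where I predicted, and the rail fit has 0.3 mm rms. Next I turn and line up behind the nose.

In the tool's units: 1.488 rad / 3.1416 = 0.4736.

```bash
echo '{"ticks":[[0.008, 0.03, 0.044, 0, 0.0398], [0.008, 0.06, 0.044, 0, 0.0796], [0.008, 0.084, 0.044, 0, 0.1194], [0.008, 0.084, 0.044, 0, 0.1592], [0.008, 0.084, 0.044, 0, 0.1989], [0.008, 0.084, 0.044, 0, 0.2387], [0.008, 0.084, 0.044, 0, 0.2785], [0.008, 0.084, 0.044, 0, 0.3183], [0.008, 0.084, 0.044, 0, 0.3581], [0.008, 0.084, 0.044, 0, 0.3979], [0.008, 0.084, 0.044, 0, 0.4377], [0.008, 0.084, 0.044, 0, 0.4736], [0.008, 0.084, 0.044, 0, 0.4736], [0.008, 0.084, 0.044, 0, 0.4736], [0.008, 0.084, 0.044, 0, 0.4736]]}' | python3 -m creep
cat >> h.py <<'E'
def where(n=4):
    x=np.load("fit.npy");s=arm.get_state()
    c,q=np.cos(x[2]),np.sin(x[2]);F=np.array([[c,-q],[q,c]])
    P=(s["eef_pos"][:2]-x[:2])@F; a=s["ee_rot"][2]+np.pi-x[2]
    y=s["ee_rot"][2]
    # s>0 along path; lateral + = right of travel
    fx=s["force"];X=np.array([np.cos(y),np.sin(y)]);Y=np.array([np.sin(y),-np.cos(y)])
    t=np.array([.342,.940]);sl=(P-[-.1982,-.1268])@t;lat=(P-[-.1982,-.1268])@[.940,-.342]
    print("t %.2f"%s["t"],"P(rail mm)",P*1e3,"ang deg %.2f"%np.degrees((a+np.pi)%(2*np.pi)-np.pi),"lead s,lat mm",sl*1e3,lat*1e3,"z %.4f"%s["eef_pos"][2],"F tool x,y",fx[:2]@X,fx[:2]@Y,"Fz",fx[2],"M",s["moment"],"eul",s["ee_rot"])
E
python3 -c "
from h import *
where()"
```

```text
t: 6.53
eef_pos: [0.5196, -0.0356, 0.1615]
ee_rot: [3.142, -0.0, -1.758]
force: [-0.4, -0.1, -3.6]
width: 0.0116
gripper_force: 40.0
t 6.53 P(rail mm) [-208.3817 -154.4613] ang deg 70.34 lead s,lat mm -29.48380566953036 -0.11064597785860887 z 0.1615 F tool x,y 0.139176557008122 0.4206794668506208 Fz -3.587217515453761 M [ 0.0539 -0.0841  0.0458] eul [ 3.1416 -0.     -1.7575]
```

In the tool's units: 0.006 rad / 3.1416 = 0.0019.

```bash
echo '{"ticks":[[0.008, 0, 0, 0.03, 0.0019], [0.008, 0, 0, 0.044, 0.0019], [0.008, 0, 0, 0.044, 0.0019], [0.008, 0, 0, 0.044, 0.0019], [0.008, 0, 0, 0.044, 0.0019]]}' | python3 -m creep
python3 -c "
from h import *
where()
T=arm.get_state()
im=arm.grab_frame('scene');u=proj('scene',[.522,-.02,.1]).astype(int);print(u)
cv2.imwrite('pics/s2.png',cv2.resize(im[u[1]-40:u[1]+40,u[0]-40:u[0]+60,::-1],(750,600),interpolation=cv2.INTER_CUBIC))"
```

```text
t: 6.95
eef_pos: [0.5204, -0.0353, 0.1185]
ee_rot: [-3.14, 0.0, -1.765]
force: [0.1, -0.1, -3.4]
width: 0.0118
gripper_force: 40.0
t 6.95 P(rail mm) [-207.5205 -154.2779] ang deg 69.90 lead s,lat mm -29.016809667545434 0.6361304455244825 z 0.1185 F tool x,y 0.08314440601867737 -0.12721072951078236 Fz -3.401640021732184 M [ 0.1169 -0.0327  0.0017] eul [-3.1404  0.0001 -1.7652]
[327 201]
```

View pics/s2.png

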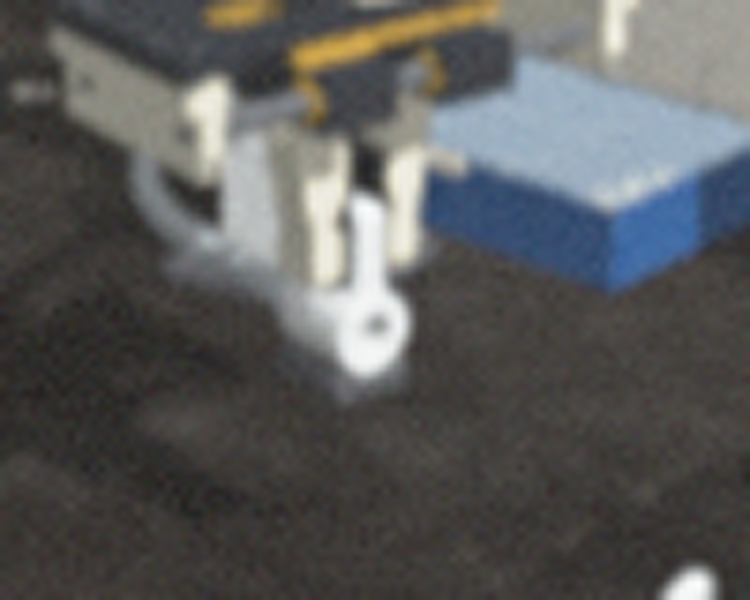

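The crop shows the runner upright with its bore facing along the lead and the rail just beyond it. I'll advance gently.

```bash
echo '{"ticks":[[0.008, -0.003, 0, 0.0005, 0], [0.008, -0.006, 0, 0.0005, 0], [0.008, -0.009, 0, 0.0005, 0], [0.008, -0.011, 0, 0.0005, 0], [0.008, -0.013, 0, 0.0005, 0], [0.008, -0.015, 0, 0.0005, 0], [0.008, -0.017, 0, 0.0005, 0], [0.008, -0.019, 0, 0.0005, 0], [0.008, -0.019, 0, 0.0005, 0]]}' | python3 -m creep
python3 -c "
from h import *
where()"
```

```text
t: 7.75
eef_pos: [0.5233, -0.0164, 0.117]
ee_rot: [3.141, 0.0, -1.767]
force: [-0.9, -0.9, -2.4]
width: 0.0121
gripper_force: 40.0
t 7.75 P(rail mm) [-201.6845 -136.026 ] ang deg 69.82 lead s,lat mm -9.864104336336958 -0.12012654458818572 z 0.1170 F tool x,y 1.072492990537395 0.7514132423282938 Fz -2.425733401357177 M [0.0702 0.0444 0.0006] eul [ 3.1415  0.     -1.7666]
```

```bash
echo '{"ticks":[[0.008, -0.003, 0, 0, 0], [0.008, -0.006, 0, 0, 0], [0.008, -0.009, 0, 0, 0], [0.008, -0.012, 0, 0, 0], [0.008, -0.014, 0, 0, 0], [0.008, -0.014, 0, 0, 0]]}' | python3 -m creep
python3 -c "
from h import *
where()"
echo '{"ticks":[[0.008, -0.003, 0, 0, 0], [0.008, -0.006, 0, 0, 0], [0.008, -0.009, 0, 0, 0], [0.008, -0.012, 0, 0, 0], [0.008, -0.015, 0, 0, 0], [0.008, -0.015, 0, 0, 0]]}' | python3 -m creep
python3 -c "
from h import *
where()"
```

```text
t: 8.25
eef_pos: [0.5261, -0.0025, 0.117]
ee_rot: [3.141, 0.0, -1.766]
force: [-0.5, 0.5, -1.9]
width: 0.0118
gripper_force: 40.0
t 8.25 P(rail mm) [-196.8243 -122.7687] ang deg 69.83 lead s,lat mm 4.2598750331925945 -0.08551887155970792 z 0.1170 F tool x,y -0.43215996666907663 0.5562562256810213 Fz -1.9188753322632301 M [0.1261 0.1915 0.002 ] eul [ 3.1415  0.     -1.7664]
t: 8.75
eef_pos: [0.529, 0.0123, 0.117]
ee_rot: [3.141, 0.0, -1.767]
force: [-1.1, 0.5, -3.1]
width: 0.0117
gripper_force: 40.0
t 8.75 P(rail mm) [-191.6175 -108.6148] ang deg 69.82 lead s,lat mm 19.34529173307683 -0.03178870005193875 z 0.1170 F tool x,y -0.23982951455692503 1.127089301202257 Fz -3.1159050850637002 M [ 0.2361  0.2807 -0.0307] eul [ 3.1414  0.     -1.7665]
```

Threaded, with forces around 1 N. Next I build the path through the bend as a best-fit line of the rail over the 36 mm bore, so I can write the rows.

```bash
cat > path.py <<'E'
from h import *
x=np.load("fit.npy")
def rail(s): # s m from nose, rail frame
    s=np.atleast_1d(s);b=.05092;L=.12*np.radians(70)
    ph=np.radians(70)-np.clip(s-b,0,L)/.12
    P=np.c_[-.068-.12*np.sin(ph),-.12+.12*np.cos(ph)]
    e=np.where(s<b,s-b,np.where(s>b+L,s-b-L,0))
    return P+e[:,None]*np.c_[np.cos(ph),np.sin(ph)]
def pose(s):
    Q=rail(np.linspace(s-.018,s+.018,37));c=Q.mean(0)
    v=np.linalg.svd(Q-c)[2][0];v=v*np.sign(v@(Q[-1]-Q[0]));a=np.arctan2(v[1],v[0])
    n=np.array([-v[1],v[0]]);d=(Q-c)@n;c=c+n*(d.max()+d.min())/2
    m=rail(s)[0];return c+v*((m-c)@v),a
def plan(s0,S,yo=0):
    p0,a0=pose(s0);tx=-np.array([np.cos(a0),np.sin(a0)]);ty=np.array([tx[1],-tx[0]])
    for s in S:
        p,a=pose(s);print("%.0f: [0.008,%.4f,%.4f,0,%.3f]"%(s*1e3,(p-p0)@tx,(p-p0)@ty,a0-a),end=" ")
    print()
def chk():
    st=arm.get_state();c,q=np.cos(x[2]),np.sin(x[2]);P=(st["eef_pos"][:2]-x[:2])@np.array([[c,-q],[q,c]])
    g=np.arange(-.03,.23,.0005);ps=[pose(k) for k in g];i=np.argmin([np.hypot(*(p-P)) for p,_ in ps])
    p,a=ps[i];y=st["ee_rot"][2];X=np.array([np.cos(y),np.sin(y)]);Y=np.array([X[1],-X[0]])
    n=np.array([-np.sin(a),np.cos(a)])
    da=(y+np.pi-x[2]-a+np.pi)%(2*np.pi)-np.pi
    print("t %.2f s %.1f toolY-off mm %.2f dyaw %.4f z %.4f F(x,y,z) %.2f %.2f %.2f M(tool x,y,z) %.2f %.2f %.2f q6 %.2f"%(st["t"],g[i]*1e3,(P-p)@n*1e3,da,st["eef_pos"][2],st["force"][:2]@X,st["force"][:2]@Y,st["force"][2],st["moment"][:2]@X,st["moment"][:2]@Y,st["moment"][2],st["q"][5]))
E
python3 -c "
from path import *
chk();plan(.019,np.r_[.023:.0871:.004])"
```

```text
t 8.75 s 19.5 toolY-off mm 0.06 dyaw -0.0031 z 0.1170 F(x,y,z) -0.24 1.13 -3.12 M(tool x,y,z) -0.32 -0.18 -0.03 q6 -0.59
23: [0.008,-0.0040,0.0000,0,-0.000] 27: [0.008,-0.0080,0.0000,0,-0.000] 31: [0.008,-0.0120,-0.0000,0,-0.000] 35: [0.008,-0.0160,-0.0000,0,0.000] 39: [0.008,-0.0200,-0.0001,0,0.002] 43: [0.008,-0.0240,-0.0001,0,0.006] 47: [0.008,-0.0280,-0.0002,0,0.015] 51: [0.008,-0.0320,-0.0004,0,0.029] 55: [0.008,-0.0360,-0.0006,0,0.049] 59: [0.008,-0.0399,-0.0009,0,0.073] 63: [0.008,-0.0439,-0.0013,0,0.102] 67: [0.008,-0.0479,-0.0017,0,0.134] 71: [0.008,-0.0518,-0.0023,0,0.167] 75: [0.008,-0.0557,-0.0031,0,0.201] 79: [0.008,-0.0596,-0.0039,0,0.234] 83: [0.008,-0.0634,-0.0049,0,0.267] 87: [0.008,-0.0673,-0.0060,0,0.301]
```

In the tool's units: 0.029 rad / 3.1416 = 0.0092.

```bash
echo '{"ticks":[[0.008, -0.004, 0.0002, -0.0003, 0], [0.008, -0.008, 0.0003, -0.0005, 0], [0.008, -0.012, 0.0003, -0.0005, 0], [0.008, -0.016, 0.0003, -0.0005, 0], [0.008, -0.02, 0.0002, -0.0005, 0.0006], [0.008, -0.024, 0.0002, -0.0005, 0.0019], [0.008, -0.028, 0.0001, -0.0005, 0.0048], [0.008, -0.032, -0.0001, -0.0005, 0.0092], [0.008, -0.032, -0.0001, -0.0005, 0.0092]]}' | python3 -m creep
python3 -c "
from path import *
chk();plan(.051,np.r_[.055:.1000:.004])"
```

```text
t: 9.5
eef_pos: [0.5356, 0.0438, 0.1176]
ee_rot: [-3.141, 0.0, -1.797]
force: [-0.0, -0.9, -3.8]
width: 0.0118
gripper_force: 40.0
t 9.50 s 51.5 toolY-off mm 0.07 dyaw -0.0019 z 0.1176 F(x,y,z) 0.84 -0.16 -3.78 M(tool x,y,z) 0.03 -0.11 -0.03 q6 -0.67
55: [0.008,-0.0040,-0.0001,0,0.019] 59: [0.008,-0.0080,-0.0003,0,0.044] 63: [0.008,-0.0119,-0.0005,0,0.073] 67: [0.008,-0.0159,-0.0009,0,0.105] 71: [0.008,-0.0199,-0.0014,0,0.138] 75: [0.008,-0.0238,-0.0020,0,0.171] 79: [0.008,-0.0277,-0.0027,0,0.205] 83: [0.008,-0.0316,-0.0036,0,0.238] 87: [0.008,-0.0354,-0.0046,0,0.271] 91: [0.008,-0.0392,-0.0057,0,0.305] 95: [0.008,-0.0430,-0.0070,0,0.338] 99: [0.008,-0.0467,-0.0084,0,0.371]
```

Very light forces, so I continue into the bend.

In the tool's units: 0.171 rad / 3.1416 = 0.0544.

```bash
echo '{"ticks":[[0.008, -0.004, -0.0001, 0, 0.006], [0.008, -0.008, -0.0003, 0, 0.014], [0.008, -0.012, -0.0005, 0, 0.0232], [0.008, -0.016, -0.0009, 0, 0.0334], [0.008, -0.02, -0.0014, 0, 0.0439], [0.008, -0.0238, -0.002, 0, 0.0544], [0.008, -0.0238, -0.002, 0, 0.0544]]}' | python3 -m creep
python3 -c "
from path import *
chk();plan(.075,np.r_[.079:.112:.004])"
```

```text
t: 10.08
eef_pos: [0.5426, 0.0663, 0.1175]
ee_rot: [3.141, -0.0, -1.968]
force: [0.7, -0.3, -3.1]
width: 0.0116
gripper_force: 40.0
t 10.08 s 75.5 toolY-off mm 0.16 dyaw 0.0001 z 0.1175 F(x,y,z) 0.02 -0.76 -3.13 M(tool x,y,z) -0.03 -0.09 -0.03 q6 -0.88
79: [0.008,-0.0040,-0.0001,0,0.033] 83: [0.008,-0.0079,-0.0003,0,0.067] 87: [0.008,-0.0119,-0.0006,0,0.100] 91: [0.008,-0.0159,-0.0011,0,0.133] 95: [0.008,-0.0198,-0.0017,0,0.167] 99: [0.008,-0.0237,-0.0024,0,0.200] 103: [0.008,-0.0276,-0.0032,0,0.233] 107: [0.008,-0.0314,-0.0042,0,0.267] 111: [0.008,-0.0353,-0.0053,0,0.300]
```

The rows are not in the units I measure in: turns go in shares of pi rad. I convert before sending: 0.267 rad / 3.1416 = 0.085.

```bash
echo '{"ticks":[[0.008, -0.004, -0.0002, 0, 0.0105], [0.008, -0.008, -0.0005, 0, 0.0213], [0.008, -0.012, -0.0008, 0, 0.0318], [0.008, -0.016, -0.0013, 0, 0.0423], [0.008, -0.02, -0.0019, 0, 0.0532], [0.008, -0.0237, -0.0026, 0, 0.0637], [0.008, -0.0276, -0.0034, 0, 0.0742], [0.008, -0.0314, -0.0044, 0, 0.085], [0.008, -0.0314, -0.0044, 0, 0.085]]}' | python3 -m creep
python3 -c "
from path import *
chk()"
```

```text
t: 10.83
eef_pos: [0.5587, 0.0934, 0.1173]
ee_rot: [3.141, -0.0, -2.234]
force: [-0.4, -0.2, -3.8]
width: 0.0116
gripper_force: 40.0
t 10.83 s 107.0 toolY-off mm -0.11 dyaw -0.0034 z 0.1173 F(x,y,z) 0.40 0.25 -3.76 M(tool x,y,z) -0.32 -0.18 0.05 q6 -1.17
```

In the tool's units: 0.264 rad / 3.1416 = 0.084.

```bash
echo '{"ticks":[[0.008, -0.004, 0, -0.0002, 0.0095], [0.008, -0.008, -0.0002, -0.0003, 0.0201], [0.008, -0.012, -0.0005, -0.0003, 0.0309], [0.008, -0.016, -0.001, -0.0003, 0.0414], [0.008, -0.02, -0.0016, -0.0003, 0.0522], [0.008, -0.0237, -0.0023, -0.0003, 0.0627], [0.008, -0.0276, -0.0031, -0.0003, 0.0732], [0.008, -0.0314, -0.0041, -0.0003, 0.084], [0.008, -0.0314, -0.0041, -0.0003, 0.084]]}' | python3 -m creep
python3 -c "
from path import *
chk();plan(.139,np.r_[.143:.176:.004])"
```

```text
t: 11.58
eef_pos: [0.5815, 0.1155, 0.1177]
ee_rot: [3.142, 0.0, -2.497]
force: [-0.1, 1.4, -2.4]
width: 0.0119
gripper_force: 40.0
t 11.58 s 139.0 toolY-off mm -0.31 dyaw -0.0000 z 0.1177 F(x,y,z) -0.76 1.17 -2.44 M(tool x,y,z) -0.35 -0.24 -0.04 q6 -1.45
143: [0.008,-0.0040,-0.0001,0,0.033] 147: [0.008,-0.0079,-0.0003,0,0.067] 151: [0.008,-0.0119,-0.0006,0,0.100] 155: [0.008,-0.0159,-0.0011,0,0.133] 159: [0.008,-0.0198,-0.0017,0,0.167] 163: [0.008,-0.0237,-0.0024,0,0.200] 167: [0.008,-0.0276,-0.0032,0,0.233] 171: [0.008,-0.0314,-0.0042,0,0.267] 175: [0.008,-0.0353,-0.0053,0,0.300]
```

In the tool's units: 0.233 rad / 3.1416 = 0.0742.

```bash
echo '{"ticks":[[0.008, -0.004, 0.0002, 0, 0.0105], [0.008, -0.008, 0.0001, 0, 0.0213], [0.008, -0.012, -0.0002, 0, 0.0318], [0.008, -0.016, -0.0007, 0, 0.0423], [0.008, -0.02, -0.0013, 0, 0.0532], [0.008, -0.0237, -0.002, 0, 0.0637], [0.008, -0.0276, -0.0028, 0, 0.0742], [0.008, -0.0276, -0.0028, 0, 0.0742]]}' | python3 -m creep
python3 -c "
from path import *
chk();plan(.167,np.r_[.171:.213:.004])"
```

```text
t: 12.25
eef_pos: [0.6054, 0.1296, 0.1178]
ee_rot: [-3.141, 0.0, -2.73]
force: [1.2, 0.2, -3.3]
width: 0.0117
gripper_force: 40.0
t 12.25 s 167.0 toolY-off mm -0.16 dyaw 0.0008 z 0.1178 F(x,y,z) -1.12 -0.31 -3.29 M(tool x,y,z) -0.02 -0.24 0.02 q6 -1.69
171: [0.008,-0.0040,-0.0001,0,0.033] 175: [0.008,-0.0079,-0.0003,0,0.067] 179: [0.008,-0.0119,-0.0006,0,0.100] 183: [0.008,-0.0159,-0.0011,0,0.133] 187: [0.008,-0.0198,-0.0016,0,0.164] 191: [0.008,-0.0237,-0.0023,0,0.191] 195: [0.008,-0.0276,-0.0031,0,0.214] 199: [0.008,-0.0315,-0.0039,0,0.231] 203: [0.008,-0.0354,-0.0048,0,0.243] 207: [0.008,-0.0393,-0.0057,0,0.250] 211: [0.008,-0.0432,-0.0066,0,0.254]
```

In the tool's units: 0.231 rad / 3.1416 = 0.0735.

```bash
echo '{"ticks":[[0.008, -0.004, 0, 0, 0.0105], [0.008, -0.008, -0.0002, 0, 0.0213], [0.008, -0.012, -0.0005, 0, 0.0318], [0.008, -0.016, -0.001, 0, 0.0423], [0.008, -0.02, -0.0015, 0, 0.0522], [0.008, -0.0237, -0.0022, 0, 0.0608], [0.008, -0.0276, -0.003, 0, 0.0681], [0.008, -0.0315, -0.0038, 0, 0.0735], [0.008, -0.0315, -0.0038, 0, 0.0735]]}' | python3 -m creep
python3 -c "
from path import *
chk();plan(.199,np.r_[.201:.220:.002])"
```

```text
t: 13.0
eef_pos: [0.636, 0.1388, 0.1178]
ee_rot: [-3.141, 0.0, -2.962]
force: [-0.7, 0.2, -3.4]
width: 0.0118
gripper_force: 40.0
t 13.00 s 199.5 toolY-off mm -0.04 dyaw 0.0022 z 0.1178 F(x,y,z) 0.64 0.29 -3.43 M(tool x,y,z) -0.06 -0.24 -0.00 q6 -1.90
201: [0.008,-0.0020,0.0000,0,0.007] 203: [0.008,-0.0040,0.0000,0,0.012] 205: [0.008,-0.0060,0.0000,0,0.016] 207: [0.008,-0.0080,0.0000,0,0.019] 209: [0.008,-0.0100,0.0000,0,0.021] 211: [0.008,-0.0120,0.0000,0,0.022] 213: [0.008,-0.0140,-0.0000,0,0.023] 215: [0.008,-0.0160,-0.0000,0,0.023] 217: [0.008,-0.0180,-0.0001,0,0.023] 219: [0.008,-0.0200,-0.0001,0,0.023]
```

In the tool's units: 0.025 rad / 3.1416 = 0.008.

```bash
echo '{"ticks":[[0.008, -0.003, 0, 0, 0.0032], [0.008, -0.006, 0, 0, 0.0054], [0.008, -0.009, 0, 0, 0.007], [0.008, -0.011, 0, 0, 0.0076], [0.008, -0.012, 0, 0, 0.008], [0.008, -0.013, 0, 0, 0.008], [0.008, -0.013, 0, 0, 0.008]]}' | python3 -m creep
python3 -c "
from path import *
chk()"
echo '{"ticks":[[0.008, -0.0005, 0, 0, 0], [0.008, -0.001, 0, 0, 0], [0.008, -0.001, 0, 0, 0]]}' | python3 -m creep
```

```text
t: 13.58
eef_pos: [0.6483, 0.1412, 0.1178]
ee_rot: [-3.142, -0.0, -2.987]
force: [-0.1, -0.3, -2.9]
width: 0.0119
gripper_force: 40.0
t 13.58 s 212.0 toolY-off mm 0.13 dyaw -0.0019 z 0.1178 F(x,y,z) 0.10 -0.27 -2.87 M(tool x,y,z) 0.03 -0.18 -0.04 q6 -1.92
t: 13.83
eef_pos: [0.6492, 0.1413, 0.1179]
ee_rot: [-3.142, 0.0, -2.987]
force: [0.4, -0.0, -3.5]
width: 0.012
gripper_force: 40.0
```

```bash
for i in 1; do echo '{"ticks":[[0.008, -0.0004, 0, 0, 0], [0.008, -0.0004, 0, 0, 0]]}' | python3 -m creep; echo '{"ticks":[[0.008, -0.0004, 0, 0, 0], [0.008, -0.0004, 0, 0, 0]]}' | python3 -m creep;echo '{"ticks":[[0.008, -0.0004, 0, 0, 0], [0.008, -0.0004, 0, 0, 0]]}' | python3 -m creep; done | grep -E "eef|force"
```

```text
eef_pos: [0.6496, 0.1413, 0.1179]
force: [0.6, -0.6, -3.4]
gripper_force: 40.0
eef_pos: [0.65, 0.1414, 0.1179]
force: [-0.0, -0.2, -2.9]
gripper_force: 40.0
eef_pos: [0.6504, 0.1415, 0.1178]
force: [-0.1, -0.0, -3.3]
gripper_force: 40.0
```

```bash
(echo '{"ticks":[[0.008, -0.0004, 0, 0, 0], [0.008, -0.0004, 0, 0, 0]]}' | python3 -m creep; echo '{"ticks":[[0.008, -0.0004, 0, 0, 0], [0.008, -0.0004, 0, 0, 0]]}' | python3 -m creep;echo '{"ticks":[[0.008, -0.0004, 0, 0, 0], [0.008, -0.0004, 0, 0, 0]]}' | python3 -m creep) | grep -E "eef|force"
```

```text
eef_pos: [0.6508, 0.1415, 0.1178]
force: [0.0, 0.2, -2.4]
gripper_force: 40.0
eef_pos: [0.6512, 0.1416, 0.1179]
force: [0.7, -0.2, -4.4]
gripper_force: 40.0
eef_pos: [0.6514, 0.1416, 0.1178]
force: [-1.4, 0.9, -2.6]
gripper_force: 40.0
```

```bash
(echo '{"ticks":[[0.008, -0.0003, 0, 0, 0], [0.008, -0.0003, 0, 0, 0]]}' | python3 -m creep;echo '{"ticks":[[0.008, -0.0002, 0, 0, 0], [0.008, -0.0002, 0, 0, 0]]}' | python3 -m creep) | grep -E "eef|force"
```

```text
eef_pos: [0.6515, 0.1416, 0.1177]
force: [-2.1, 0.2, -2.9]
gripper_force: 40.0
eef_pos: [0.6516, 0.1415, 0.1176]
force: [-2.4, 0.1, -2.7]
gripper_force: 40.0
```

```bash
(echo '{"ticks":[[0.008, -0.0004, 0, 0, 0], [0.008, -0.0004, 0, 0, 0]]}' | python3 -m creep;echo '{"ticks":[[0.008, -0.0004, 0, 0, 0], [0.008, -0.0004, 0, 0, 0]]}' | python3 -m creep) | grep -E "eef|force"; python3 -c "
from path import *
chk()"
```

```text
eef_pos: [0.6516, 0.1415, 0.1175]
force: [-4.9, -1.3, -3.0]
gripper_force: 40.0
eef_pos: [0.6517, 0.1415, 0.1174]
force: [-5.3, -1.2, -2.8]
gripper_force: 40.0
t 15.50 s 215.5 toolY-off mm -0.13 dyaw -0.0019 z 0.1174 F(x,y,z) 5.45 -0.39 -2.77 M(tool x,y,z) -0.03 2.10 0.11 q6 -1.92
```

```bash
(echo '{"ticks":[[0.008, -0.0004, 0, 0, 0], [0.008, -0.0004, 0, 0, 0]]}' | python3 -m creep;echo '{"ticks":[[0.008, -0.0004, 0, 0, 0], [0.008, -0.0004, 0, 0, 0]]}' | python3 -m creep) | grep -E "eef|ee_rot|force"
```

```text
eef_pos: [0.6518, 0.1414, 0.1172]
ee_rot: [-3.141, -0.003, -2.987]
force: [-7.7, -0.9, -2.3]
gripper_force: 40.0
eef_pos: [0.6518, 0.1413, 0.117]
ee_rot: [-3.141, -0.004, -2.987]
force: [-8.1, -1.4, -2.2]
gripper_force: 40.0
```

```bash
(echo '{"ticks":[[0.008, -0.0002, 0, 0, 0], [0.008, -0.0002, 0, 0, 0], [0.008, -0.0002, 0, 0, 0], [0.008, -0.0002, 0, 0, 0]]}' | python3 -m creep; echo '{"ticks":[[0.008, 0, 0, 0, 0], [0.008, 0, 0, 0, 0], [0.008, 0, 0, 0, 0], [0.008, 0, 0, 0, 0]]}' | python3 -m creep;echo '{"ticks":[[0.008, 0, 0, 0, 0], [0.008, 0, 0, 0, 0], [0.008, 0, 0, 0, 0], [0.008, 0, 0, 0, 0]]}' | python3 -m creep;echo '{"ticks":[[0.008, 0, 0, 0, 0], [0.008, 0, 0, 0, 0], [0.008, 0, 0, 0, 0], [0.008, 0, 0, 0, 0]]}' | python3 -m creep) | grep -E "^t|eef|^force"
```

```text
t: 16.17
eef_pos: [0.6518, 0.1413, 0.117]
force: [-7.5, -0.8, -2.9]
t: 16.5
eef_pos: [0.6518, 0.1413, 0.117]
force: [-7.6, -0.3, -2.9]
t: 16.83
eef_pos: [0.6518, 0.1413, 0.117]
force: [-8.5, -0.7, -2.4]
t: 17.17
eef_pos: [0.6518, 0.1413, 0.117]
force: [-7.7, -1.4, -3.1]
```

The push averages about 8 N. I'll press slightly more and hold for over a second.

```bash
(echo '{"ticks":[[0.008, -0.0003, 0, 0, 0], [0.008, -0.0004, 0, 0, 0], [0.008, -0.0004, 0, 0, 0], [0.008, -0.0004, 0, 0, 0], [0.008, -0.0004, 0, 0, 0]]}' | python3 -m creep; echo '{"ticks":[[0.008, 0, 0, 0, 0], [0.008, 0, 0, 0, 0], [0.008, 0, 0, 0, 0], [0.008, 0, 0, 0, 0], [0.008, 0, 0, 0, 0]]}' | python3 -m creep;echo '{"ticks":[[0.008, 0, 0, 0, 0], [0.008, 0, 0, 0, 0], [0.008, 0, 0, 0, 0], [0.008, 0, 0, 0, 0], [0.008, 0, 0, 0, 0]]}' | python3 -m creep) | grep -E "^t|eef|ee_rot|^force"
```

```text
t: 17.58
eef_pos: [0.6518, 0.1413, 0.1168]
ee_rot: [-3.141, -0.005, -2.987]
force: [-9.1, -1.3, -1.4]
t: 18.0
eef_pos: [0.6518, 0.1412, 0.1169]
ee_rot: [-3.141, -0.005, -2.987]
force: [-8.0, -1.0, -1.5]
t: 18.42
eef_pos: [0.6519, 0.1413, 0.1169]
ee_rot: [-3.141, -0.005, -2.987]
force: [-9.8, -1.3, -2.3]
```

```bash
(echo '{"ticks":[[0.008, 0, 0, 0, 0], [0.008, 0, 0, 0, 0], [0.008, 0, 0, 0, 0], [0.008, 0.001, 0, 0, 0], [0.008, 0.002, 0, 0, 0], [0.008, 0.0026, 0, 0, 0], [0.008, 0.0026, 0, 0.0005, 0], [0.008, 0.0026, 0, 0.0009, 0], [0.008, 0.0026, 0, 0.0009, 0], [0.008, 0.0026, 0, 0.0009, 0]]}' | python3 -m creep;python3 -c "
from path import *
chk()") | grep -E "^t|eef|ee_rot|^force"
```

```text
t: 19.25
eef_pos: [0.6516, 0.1417, 0.1169]
ee_rot: [-3.142, -0.0, -2.987]
force: [-3.9, -0.3, -2.9]
t 19.25 s 215.0 toolY-off mm 0.09 dyaw -0.0016 z 0.1169 F(x,y,z) 3.91 0.32 -2.91 M(tool x,y,z) 0.06 1.50 0.09 q6 -1.92
```

```bash
echo '{"ticks":[[0.008, 0.0004, 0, 0, 0], [0.008, 0.0008, 0, 0, 0], [0.008, 0.0008, 0, 0, 0], [0.008, 0.0008, 0, 0, 0]]}' | python3 -m creep | grep -E "^t|eef|ee_rot|^force"
```

```text
t: 19.58
eef_pos: [0.6514, 0.1418, 0.1172]
ee_rot: [3.141, 0.001, -2.987]
force: [-1.8, 0.1, -3.5]
```

Lightly in contact now. I'll let go and rise.

```bash
echo '{"ticks":[[0.02, 0, 0, 0, 0], [0.03, 0, 0, 0, 0], [0.04, 0, 0, 0, 0], [0.04, 0, 0, 0, 0], [0.04, 0, 0, 0, 0]]}' | python3 -m creep 
echo '{"ticks":[[0.04, 0, 0, -0.01, 0], [0.04, 0, 0, -0.03, 0], [0.04, 0, 0, -0.06, 0], [0.04, 0, 0, -0.09, 0], [0.04, 0.04, 0, -0.11, 0], [0.04, 0.08, 0, -0.12, 0], [0.04, 0.12, 0, -0.12, 0], [0.04, 0.12, 0, -0.12, 0], [0.04, 0.12, 0, -0.12, 0]]}' | python3 -m creep
python3 -c "
from h import *
im=arm.grab_frame('scene');u=proj('scene',[.65,.14,.1]).astype(int)
a=cv2.resize(im[u[1]-35:u[1]+40,u[0]-35:u[0]+35],(400,428),interpolation=cv2.INTER_CUBIC)
im=arm.grab_frame('top');u=proj('top',[.65,.14,.1]).astype(int)
b=cv2.resize(im[u[1]-37:u[1]+38,u[0]-35:u[0]+35],(400,428),interpolation=cv2.INTER_CUBIC)
cv2.imwrite('pics/end.png',np.hstack([a,b])[:,:,::-1])"
```

```text
t: 20.0
eef_pos: [0.6513, 0.1417, 0.1174]
ee_rot: [3.141, 0.001, -2.987]
force: [-0.4, -0.6, -0.4]
width: 0.0378
gripper_force: 0.0
t: 20.75
eef_pos: [0.5309, 0.1227, 0.2392]
ee_rot: [3.14, 0.003, -2.986]
force: [0.7, 1.0, 0.4]
width: 0.0401
gripper_force: 0.0
```

View pics/end.png

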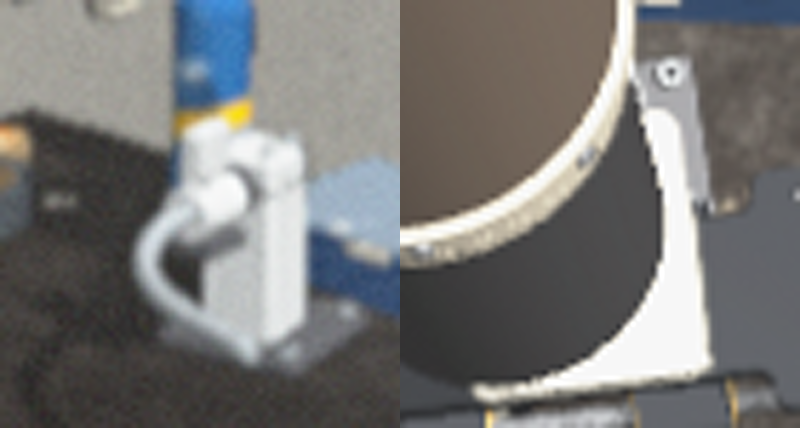

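The left half of the final picture shows the runner upright on the rail, with its sleeve at (215,195) meeting the collar at about (245,180). The arm hides the stand in the right half. The gripper is clear, so I'm handing in.

```bash
python3 -c "
from station import arm
print(arm.job_done())"
```

```text
the job is handed in; nothing more can be done
None
```

The runner is threaded round the bend and sits upright against the collar; I pushed it home at about 9 N for just over a second before letting go, no force reading reached 15 N, and I handed the job in at about 21 s.

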